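# Dispense the brass valve ball with the rocker gate

### The arm

A 6-joint arm with a two-finger parallel gripper is mounted at the origin on a cart in front of the work surface, level with it; the furniture and walls round the work are solid. World frame = base frame: x ahead of the robot, y to its left, z up, the work surface at z = 0. Lengths are in m, angles in degrees, forces in N, time in s.
With the tool pointing down it reaches from about 0.25 to 0.8 m from the base axis. Payload 8.5 kg.
Tool frame: the origin (TCP) lies where the fingers leave the gripper's body, on its centre line; the fingertips stand 73 mm ahead of it and the grasp point (between the pads) lies 54 mm ahead of it; z points along the fingers, y is the line along which they close (so a half turn about z gives the same grasp; the last joint's range is limited). The gripper opens to 85 mm and grips with 20 to 120 N. Pads are 22 mm wide; open, the fingers measure 114 mm over their backs; the gripper's body (76 mm by 85 mm) begins 54 mm behind the grasp point. The pads swing forward as they close: fully open they stand 13 mm farther back than shut.
Start: joints at [76.834, 13.648, -0.773, 75.585, 0, 90], TCP at [0.12, 0.511, 0.304] pointing down, gripper open.
Joint ranges: [-152.45, 152.45], [-59.26, 108.67], [-65.41, 83.53], [-104.44, 129.93], [-82.83, 76.93], [-180, 180]. Speed limits (degrees/s): [127.2, 127.2, 159.86, 180, 180, 180].

### API

Orientations are given as a 3x3 rotation matrix whose columns are the frame's x, y, z axes.
In Python, from station import status, imaging, env gives the robot as it stands.
- The arm moves only by the tool step_arm, never from a script. Its arguments are lists of equal length, an entry for each row: "turn": the turn, a rotation vector about the tool's x, y, z in units of pi rad (1.0 is pi rad), a list of three; "travel": the shift along the tool's x, y, z in units of 0.075 m (1.0 is 0.075 m), a list of three; "gripper": the opening, from 0 (shut) to 1 (fully open). A call has exactly 8 rows; each row shifts and turns the commanded pose from where the row before left it, along the tool's axes as they then stand; what a row does not reach is not made up. A row lasts 1/8 s, in which the tool goes at most 62.5 mm and 10.7 degrees, less where a joint would pass 70% of its speed; a pose out of reach is approached as far as the arm can. A call with a number of a shift or a turn outside -1 to 1 is refused whole. A call with a gripper value outside its range is refused whole. The fingers move at their own pace and stop on an object; the grip force is fixed at half the most. Time passes only in rows, so rows that do not move let the fingers close, or fill a call up. It gives the time, the measured TCP pose, the force, the opening and the grip force at its end, in the units of the state.
- status.sense(): the state, without advancing time (a new reading comes with each control period).
- imaging.grab_frame(name): name is "scene" or "top" or "wrist"; returns the picture (480x640x3 uint8, red, green, blue); there is no depth.
- imaging.calibration(name): a dict with "vertical_fov" (degrees; the focal length in pixels is half the picture's height over the tangent of half this angle, whatever the lens; pixels are square), "cx", "cy" (the principal point, pixels), "k1" (the pictures are not rectified: a ray, as slopes to the right and down, at radius r is drawn at 1 + k1 r^2 times it, then the intrinsics apply), "T" (4x4, takes a point from camera to world coordinates). Camera axes: x right, y up, looking along -z (the intrinsics and any distortion apply to the point x, -y, -z); pixel columns grow to the right and rows downward; lengths in m; the calibration is good to about 2 mm. A picture is of the moment at which its call begins: read the wrist's pose just before it. calibration takes no time and is no camera call; for the wrist camera it gives the pose at the moment of the call.
- env.hand_in(): hands the job in; it is judged then, once.
The state is a dict: "clock": time; "joint_positions": joint angles; "qd": joint speeds; "tau": joint torques, N m; "tool_pos": TCP position; "eef_rot": TCP orientation; "wrist_force": force on the tool from outside, world axes, zero at the start; "moment": the same for the moment, N m; "finger_gap": finger opening in m; "grip_force": force on a finger pad.
Only numpy, scipy, OpenCV 4.12 (cv2) and the standard library are available. Lean on these libraries where they do the work, as an engineer would, in place of code of your own. Each camera call takes 0.05 s, during which the arm holds its last target. There are 200 camera calls.

### The job

Get the brass ball out of the ball dispenser: push the green catch cup along its rails all the way to the end under the lane that holds the brass ball, then press the red paddle of that lane down so its gate lifts, and keep it down until the ball has rolled into the cup. Then let go so the gate drops shut again. Leave the steel ball behind its own gate and its paddle unpressed; touch neither ball, grip or lift nothing, and do not disturb the other things on the table.

Things in the scene. Friction and masses are not known exactly. Their poses are not given: they have to be found in the camera images.
- dispenser: Ball dispenser, fixed: blue base plate (x -147 to +78, y -100 to +100 mm, 10 mm high) with two black lanes, 35 mm wide, at y = +55 mm (left) and y = -55 mm (right), sloping 15 deg down towards -x (robot's side at yaw 0) from a floor height of 87 mm at x = +45 to an open lip 58 mm high at x = -66. Origin on the table top, z up. In front of the lips lie only the cup's rails, free from above.
- rocker_left (a joint): Left lane's rocker angle, rad: 0 gate shut (rest), 0.5 paddle fully down. It turns on a pin at dispenser x = +30, z = 128 mm; steel gate tongue (12 mm wide) at x = -25, red paddle at x = +95 mm. A spring shuts it: about 1.5 N on the paddle starts it, 4.5 N holds it fully down. From about 0.3 the ball can pass; full travel lowers the paddle's middle by about 32 mm.
- rocker_right (a joint): Right lane's rocker angle, as for the left one.
- paddle_left (a point): Middle of the top face of the left lane's red paddle (40 mm along x, 36 mm along y, level and 140 mm above the table at rest). It moves with the paddle.
- paddle_right (a point): Middle of the top face of the right lane's red paddle, as the left one.
- catch_cup (a joint): Position of the green catch cup along its rails in m, + towards the dispenser's +y. It starts near the middle; +0.055 is the end stop under the left lane, -0.055 the end stop under the right lane. Friction about 1.5 N; it stays where it is left and cannot be lifted off.
- cup_floor (a point): Centre of the green cup's inner floor, 21 mm above the table, at dispenser x = -102 mm. Open cup 74 mm (x) by 66 mm (y) outside, walls 3 mm; its side walls, to push on, face the dispenser's +y and -y and reach 57 mm above the table; the wall towards -x reaches 67 mm, the one under the lips 44 mm. Rail end blocks beyond the stops are 23 mm high.
- brass_ball: Yellow brass ball, 30 mm diameter, 0.12 kg, resting behind the gate of the left or the right lane. This origin turns with the ball; use its centre.
- brass_ball_center (a point): Centre of the brass ball; it starts at about x = -8 mm, y = +55 or -55 mm, z = 88 mm in the dispenser's frame. In the cup it lies 15 mm above the cup floor.
- steel_ball: Grey steel ball, 30 mm diameter, behind the gate of the other lane.
- steel_ball_center (a point): Centre of the steel ball.
- spanner_8: Small spanner, 113 mm long, loose bystander at the front right of the table.
- pliers: Black-handled pliers, 184 mm long, loose bystander lying in front of the dispenser.
- tape_roll: Small black tape roll, 55 mm, loose bystander left of the dispenser.

How it is judged:
By the outcome, as a careful person would: the job done as asked, in the order asked, and still so for the second after the job is handed in, with the robot touching nothing.
It also fails if it takes over 40 s, if anything falls off the work surface, if the arm or the gripper's body presses on something with over 40 N, if the wrist force passes 120 N, or if a joint passes its speed limit or range.

## Working session

There is one attempt and no reset: what is moved stays moved. The work goes in short steps, Python scripts to look and compute and a tool call to move; the robot and the scene stay as the last step left them, time stands still between calls to the robot, and variables do not carry over. Pictures are saved under pics/ and viewed, at most 10 in all, crops included, and the job is handed in when it is done.

Besides the shell and the picture viewer there is one more tool, called after ">>>" as name(argument=value, ...) on one line, values as JSON. step_arm: Moves the arm, as the interface text tells. Shifts and turns lie within -1 to 1; 1 stands for 0.075 m of shift or pi rad of turn. Its arguments: {"type":"object","properties":{"turn":{"type":"array","items":{"type":"array","items":{"type":"number","minimum":-1,"maximum":1}}},"travel":{"type":"array","items":{"type":"array","items":{"type":"number","minimum":-1,"maximum":1}}},"gripper":{"type":"array","items":{"type":"number"}}},"required":["turn","travel","gripper"]}

```bash
mkdir -p pics; python3 - <<'E'
from station import status, imaging
import cv2
s=status.sense();print(s)
for n in("scene","top"):
    cv2.imwrite(f"pics/{n}0.png",imaging.grab_frame(n)[:,:,::-1]);print(imaging.calibration(n))
E
```

```text
{'clock': 0.0, 'joint_positions': array([ 7.68341250e+01,  1.36813483e+01, -8.15142169e-01,  7.55846253e+01,
        1.33386372e-03,  9.00013349e+01]), 'qd': array([ 0.04833094, -0.00624193,  0.02053009,  0.06245899,  0.06692189,
       -0.00560951]), 'tau': array([-1.40780929e-03, -5.38790452e+01,  3.46448958e+01,  1.81456486e-02,
       -1.09838893e-04, -7.97112563e-06]), 'tool_pos': array([0.11950634, 0.51091029, 0.3032862 ]), 'eef_rot': array([[-9.73709420e-01,  2.27793430e-01, -3.45131941e-04],
       [ 2.27793690e-01,  9.73708452e-01, -1.37322038e-03],
       [ 2.32473071e-05, -1.41573650e-03, -9.99998998e-01]]), 'wrist_force': array([ 0.19992489, -0.14924198,  0.2169313 ]), 'moment': array([0.01085395, 0.03805277, 0.01838003]), 'grip_force': 0.0, 'finger_gap': 0.08534889592099147}
{'vertical_fov': 53.41798065358421, 'cx': 321.4422094858447, 'cy': 235.93177378992524, 'k1': -0.0009946849530099375, 'T': array([[ 0.86603315,  0.18943116, -0.46271202,  0.01734943],
       [-0.49971444,  0.35846757, -0.78853439, -0.91009192],
       [ 0.01649427,  0.9141208 ,  0.40510628,  0.5257335 ],
       [ 0.        ,  0.        ,  0.        ,  1.        ]])}
{'vertical_fov': 54.888095462451794, 'cx': 318.09341686993946, 'cy': 237.64583415974616, 'k1': -0.08946438885331062, 'T': array([[ 0.02314507,  0.99108081, -0.13123693,  0.35616603],
       [-0.99966815,  0.0244283 ,  0.00817626, -0.08893287],
       [ 0.01130923,  0.13100414,  0.99131731,  0.99265897],
       [ 0.        ,  0.        ,  0.        ,  1.        ]])}
```

View pics/scene0.png

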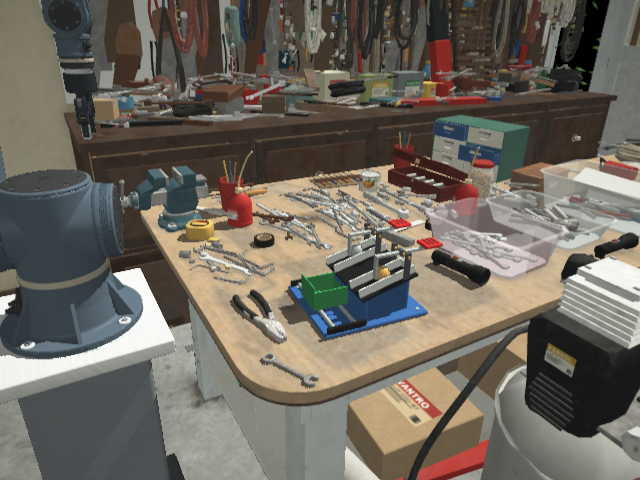

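View pics/top0.png

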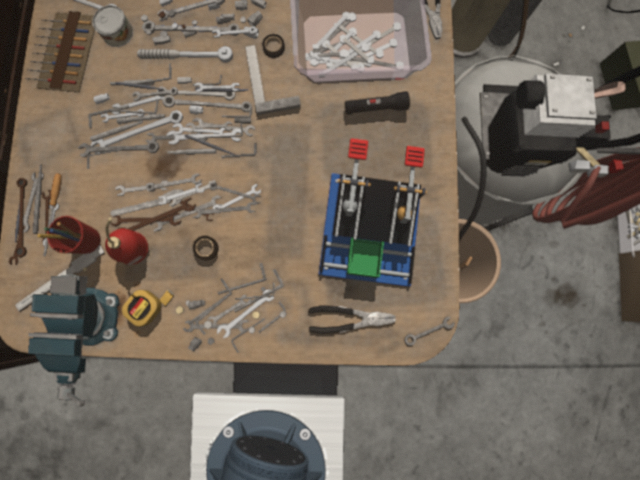

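The brass ball is in the right lane (top ≈ (402,213)) and the steel ball in the left (≈ (350,207)). The paddles are at (358,149) and (415,157), and the cup is at (366,258). I'll enlarge both views to measure.

```bash
python3 - <<'E'
import cv2
a=cv2.imread("pics/top0.png")[130:295,310:440];cv2.imwrite("pics/topc.png",cv2.resize(a,None,fx=3.6,fy=3.6,interpolation=cv2.INTER_CUBIC))
a=cv2.imread("pics/scene0.png")[210:340,280:450];cv2.imwrite("pics/scenec.png",cv2.resize(a,None,fx=4.5,fy=4.5,interpolation=cv2.INTER_CUBIC))
E
```

```text
(no output)
```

View pics/topc.png

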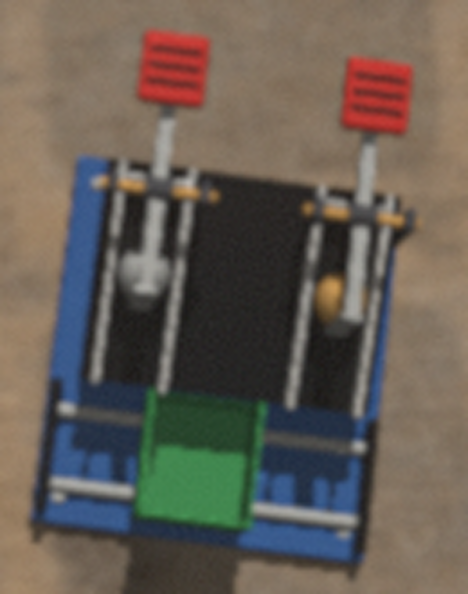

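View pics/scenec.png

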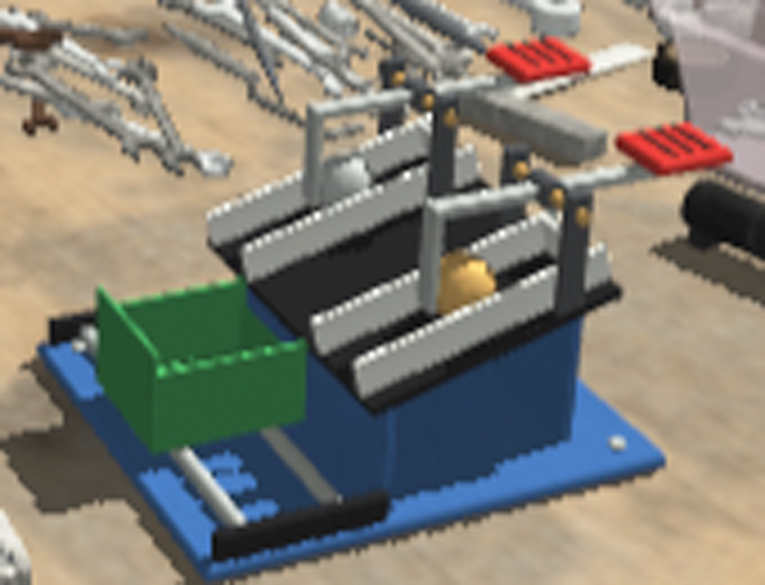

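```bash
cat > h.py <<'E'
import numpy as np, cv2
from station import imaging
from scipy.optimize import least_squares
OFF={"top":(310,130,3.6),"scene":(280,210,4.5)}
def full(n,c):
    ox,oy,f=OFF[n];return np.array([ox+(c[0]+.5)/f-.5,oy+(c[1]+.5)/f-.5])
def proj(n,P,C=None):
    C=C or imaging.calibration(n);T=C["T"];p=T[:3,:3].T@(np.asarray(P)-T[:3,3])
    s=np.array([p[0],-p[1]])/-p[2];s=s*(1+C["k1"]*(s@s));return 240/np.tan(np.radians(C["vertical_fov"]/2))*s+[C["cx"],C["cy"]]
def tri(a,b):  # full pixels in top, scene
    return least_squares(lambda P:np.r_[proj("top",P)-a,proj("scene",P)-b],[.5,-.1,.1])
E
python3 - <<'E'
from h import *
C={n:imaging.calibration(n) for n in OFF}
T={'pl':(174,69),'pr':(377,95),'ball':(333,300)};S={'pl':(539,59),'pr':(674,148),'ball':(467,283)}
for k in T:
    r=tri(full("top",T[k]),full("scene",S[k]));print(k,r.x.round(4),r.fun.round(2))
obs=[("top",(174,69),(.095,.055,.14)),("top",(377,95),(.095,-.055,.14)),("scene",(539,59),(.095,.055,.14)),("scene",(674,148),(.095,-.055,.14)),
("scene",(40,350),(-.147,.1,.01)),("scene",(212,568),(-.147,-.1,.01)),("scene",(663,460),(.078,-.1,.01)),("top",(78,157),(.078,.1,.01)),("top",(33,522),(-.147,.1,.01))]
def W(q,p):
    c,s=np.cos(q[2]),np.sin(q[2]);return np.array([q[0]+c*p[0]-s*p[1],q[1]+s*p[0]+c*p[1],p[2]])
f=lambda q:np.concatenate([proj(n,W(q,p),C[n])-full(n,c) for n,c,p in obs])
r=least_squares(f,[.5,-.2,0]);print(r.x,np.degrees(r.x[2]));print(r.fun.reshape(-1,2).round(1))
q=r.x
cup=[("scene",(98,290),(-.139,.033,.067)),("scene",(157,372),(-.139,-.033,.067)),("scene",(305,342),(-.065,-.033,.057)),("top",(250,528),(-.139,-.033,.067)),("top",(135,518),(-.139,.033,.067))]
g=lambda d:np.concatenate([proj(n,W(q,(p[0],p[1]+d[0],p[2])),C[n])-full(n,c) for n,c,p in cup])
rc=least_squares(g,[0]);print("cup",rc.x,rc.fun.reshape(-1,2).round(1))
for nm,p in dict(cup0=(-.102,rc.x[0],.021),pr=(.095,-.055,.14),pl=(.095,.055,.14),ball=(-.008,-.055,.088)).items():print(nm,W(q,p).round(4))
E
```

```text
pl [ 0.6453 -0.1695  0.1361] [ 0.33 -0.51 -0.65  0.18]
pr [ 0.634  -0.2788  0.1359] [ 0.24 -0.35 -0.42  0.13]
ball [ 0.5329 -0.2651  0.0877] [ 0.89 -1.46 -1.61  0.36]
[ 0.54377167 -0.21536063 -0.09781524] -5.604400604611747
[[ 0.7 -0.4]
 [ 1.  -0.5]
 [-1.  -1.3]
 [-0.4 -1.5]
 [-1.9 -1.4]
 [-1.1  1.4]
 [ 1.5 -1.3]
 [ 0.4 -0.9]
 [ 0.5 -0.1]]
cup [0.01026224] [[-1.5 -0.5]
 [-1.5 -3.4]
 [ 0.1  0.3]
 [ 1.9  0.2]
 [ 1.2 -1. ]]
cup0 [ 0.4433 -0.1952  0.021 ]
pr [ 0.6329 -0.2794  0.14  ]
pl [ 0.6437 -0.1699  0.14  ]
ball [ 0.5304 -0.2693  0.088 ]
```

>>> step_arm(turn=[[0,0,-0.042],[0,0,0],[0,0,0],[0,0,0],[0,0,0],[0,0,0],[0,0,0],[0,0,0]], travel=[[0,0,-0.6],[-0.32,-0.5,0],[-0.32,-0.5,0],[-0.32,-0.5,0],[-0.32,-0.5,0],[-0.32,-0.5,0],[-0.32,-0.5,0],[-0.32,-0.5,0]], gripper=[0,0,0,0,0,0,0,0])

```text
clock: 1.1
tool_pos: [0.2614, 0.2321, 0.3488]
eef_rot: [[-0.995, 0.097, -0.0], [0.097, 0.995, -0.0], [-0.0, -0.0, -1.0]]
wrist_force: [0.8, 0.4, -0.0]
finger_gap: -0.0001
grip_force: 0.0
```

>>> step_arm(turn=[[0,0,0],[0,0,0],[0,0,0],[0,0,0],[0,0,0],[0,0,0],[0,0,0],[0,0,0]], travel=[[-0.32,-0.5,0],[-0.32,-0.5,0],[-0.32,-0.5,0],[-0.32,-0.5,0],[-0.32,-0.5,0],[-0.32,-0.5,0],[-0.32,-0.5,0],[0,0,0]], gripper=[0,0,0,0,0,0,0,0])

```text
clock: 2.1
tool_pos: [0.4035, -0.0462, 0.3484]
eef_rot: [[-0.995, 0.101, -0.001], [0.101, 0.995, -0.0], [0.001, -0.0, -1.0]]
wrist_force: [-0.9, -0.4, 0.8]
finger_gap: 0.0
grip_force: 0.0
```

```bash
cat >> h.py <<'E'
from station import status
def where():
    s=status.sense();p=s["tool_pos"]-[.5438,-.2154,0];q=np.radians(-5.6);c,n=np.cos(q),np.sin(q)
    R=s["eef_rot"];print("disp",np.round([c*p[0]+n*p[1],-n*p[0]+c*p[1],p[2]],4),"yang",np.degrees(np.arctan2(R[1,1],R[0,1])).round(2),"z",R[:,2].round(4),"F",s["wrist_force"].round(2),"gap",round(s["finger_gap"],4),"t",s["clock"])
E
python3 -c "from h import *;where()"
```

```text
disp [-0.1561  0.1547  0.3484] yang 84.18 z [-9.e-04 -3.e-04 -1.e+00] F [-0.86 -0.39  0.8 ] gap 0.0 t 2.1
```

>>> step_arm(turn=[[0,0,0],[0,0,0],[0,0,0],[0,0,0],[0,0,0],[0,0,0],[0,0,0],[0,0,0]], travel=[[-0.3,-0.5,0],[-0.31,-0.46,0],[0,0,0.6],[0,0,0.6],[0,0,0.6],[0,0,0.6],[0,0,0.5],[0,0,0.2]], gripper=[0,0,0,0,0,0,0,0])

```text
clock: 3.1
tool_pos: [0.4396, -0.119, 0.1144]
eef_rot: [[-0.995, 0.097, -0.004], [0.097, 0.995, 0.001], [0.004, 0.001, -1.0]]
wrist_force: [-0.6, 0.3, 0.6]
finger_gap: -0.0001
grip_force: 0.0
```

```bash
python3 - <<'E'
from h import *
where()
a=imaging.grab_frame("scene")[:,:,::-1];t=imaging.grab_frame("top")[:,:,::-1]
p=cv2.resize(a[190:340,270:430],(560,525),interpolation=cv2.INTER_CUBIC)
cv2.imwrite("pics/pre.png",p)
E
```

```text
disp [-0.1131  0.0857  0.1144] yang 84.44 z [-0.0036  0.0011 -1.    ] F [-0.58  0.27  0.64] gap -0.0001 t 3.1
```

View pics/pre.png

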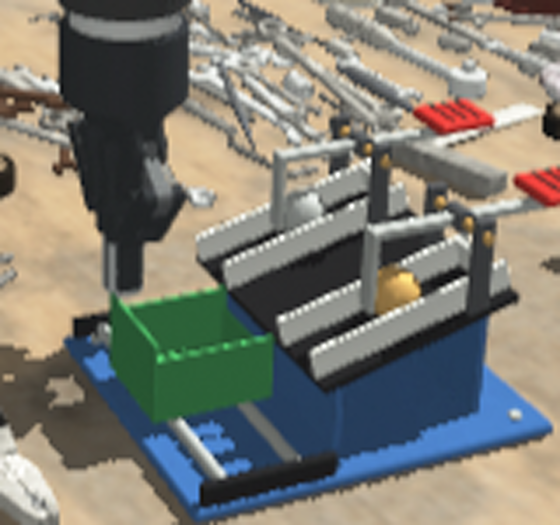

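>>> step_arm(turn=[[0,0,0],[0,0,0],[0,0,0],[0,0,0],[0,0,0],[0,0,0],[0,0,0],[0,0,0]], travel=[[0,-0.13,0],[0,-0.13,0],[0,-0.13,0],[0,-0.13,0],[0,-0.13,0],[0,-0.13,0],[0,-0.13,0],[0,0,0]], gripper=[0,0,0,0,0,0,0,0])

```text
clock: 4.2
tool_pos: [0.4343, -0.189, 0.1163]
eef_rot: [[-0.995, 0.099, -0.0], [0.099, 0.995, -0.0], [0.0, -0.0, -1.0]]
wrist_force: [-0.2, -0.1, -0.3]
finger_gap: -0.0004
grip_force: 0.0
```

>>> step_arm(turn=[[0,0,0],[0,0,0],[0,0,0],[0,0,0],[0,0,0],[0,0,0],[0,0,0],[0,0,0]], travel=[[0,-0.04,0],[0,-0.04,0],[0,-0.04,0],[0,-0.04,0],[0,0,0],[0,0,0],[0,0,0],[0,0,0]], gripper=[0,0,0,0,0,0,0,0])

```text
clock: 5.2
tool_pos: [0.4335, -0.2002, 0.1165]
eef_rot: [[-0.995, 0.098, 0.0], [0.098, 0.995, -0.0], [-0.0, -0.0, -1.0]]
wrist_force: [0.1, 0.7, 0.1]
finger_gap: 0.0
grip_force: 0.0
```

```bash
python3 -c "from h import *;where()"
```

```text
disp [-0.1113  0.0044  0.1165] yang 84.4 z [ 2.e-04 -3.e-04 -1.e+00] F [0.14 0.69 0.14] gap 0.0 t 5.2
```

>>> step_arm(turn=[[0,0,0],[0,0,0],[0,0,0],[0,0,0],[0,0,0],[0,0,0],[0,0,0],[0,0,0]], travel=[[0,-0.03,0],[0,-0.03,0],[0,-0.03,0],[0,-0.03,0],[0,0,0],[0,0,0],[0,0,0],[0,0,0]], gripper=[0,0,0,0,0,0,0,0])

```text
clock: 6.2
tool_pos: [0.4324, -0.2091, 0.1164]
eef_rot: [[-0.995, 0.098, -0.0], [0.098, 0.995, -0.0], [0.0, -0.0, -1.0]]
wrist_force: [0.1, -0.8, -0.3]
finger_gap: -0.0001
grip_force: 0.0
```

>>> step_arm(turn=[[0,0,0],[0,0,0],[0,0,0],[0,0,0],[0,0,0],[0,0,0],[0,0,0],[0,0,0]], travel=[[0,-0.02,0],[0,-0.02,0],[0,0,0],[0,0,0],[0,0,0],[0,0,0],[0,0,0],[0,0,0]], gripper=[0,0,0,0,0,0,0,0])

```text
clock: 7.2
tool_pos: [0.4322, -0.2106, 0.1164]
eef_rot: [[-0.995, 0.096, 0.0], [0.096, 0.995, 0.004], [-0.0, 0.004, -1.0]]
wrist_force: [2.3, 9.6, 2.3]
finger_gap: 0.0001
grip_force: 5.3
```

```bash
python3 - <<'E'
from h import *
where()
a=imaging.grab_frame("scene")[:,:,::-1];t=imaging.grab_frame("top")[:,:,::-1]
p=cv2.resize(a[210:340,280:410],(560,560),interpolation=cv2.INTER_CUBIC)
cv2.imwrite("pics/push.png",p)
E
```

```text
disp [-0.1116 -0.0061  0.1164] yang 84.46 z [ 5.0e-04  3.8e-03 -1.0e+00] F [2.29 9.59 2.28] gap 0.0001 t 7.2
```

View pics/push.png

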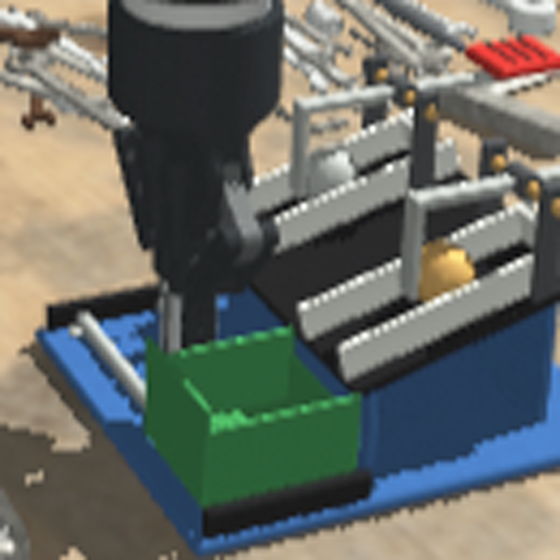

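>>> step_arm(turn=[[0,0,0],[0,0,0],[0,0,0],[0,0,0],[0,0,0],[0,0,0],[0,0,0],[0,0,0]], travel=[[0,0.1,0],[0,0.1,0],[0,0,-0.5],[0,0,-0.5],[0,0,-0.5],[0,0,-0.5],[0,0,-0.5],[-0.4,-0.14,0]], gripper=[0,0,0,0,0,0,0,0])

```text
clock: 8.3
tool_pos: [0.4627, -0.2104, 0.3075]
eef_rot: [[-0.995, 0.098, 0.005], [0.098, 0.995, -0.003], [-0.005, -0.002, -1.0]]
wrist_force: [0.4, -1.0, -0.4]
finger_gap: 0.0001
grip_force: 0.0
```

>>> step_arm(turn=[[0,0,0],[0,0,0],[0,0,0],[0,0,0],[0,0,0],[0,0,0],[0,0,0],[0,0,0]], travel=[[-0.4,-0.14,0],[-0.4,-0.14,0],[-0.4,-0.14,0],[-0.4,-0.14,0],[-0.4,-0.14,0],[-0.35,-0.14,0],[0,0,0],[0,0,0]], gripper=[0,0,0,0,0,0,0,0])

```text
clock: 9.3
tool_pos: [0.6313, -0.2901, 0.3036]
eef_rot: [[-0.995, 0.098, -0.001], [0.098, 0.995, 0.0], [0.001, 0.0, -1.0]]
wrist_force: [0.6, 0.1, -0.2]
finger_gap: 0.0001
grip_force: 0.0
```

```bash
python3 -c "from h import *;where()"
```

```text
disp [ 0.0944 -0.0658  0.3036] yang 84.4 z [-1.e-03  2.e-04 -1.e+00] F [ 0.65  0.06 -0.23] gap 0.0001 t 9.3
```

>>> step_arm(turn=[[0,0,0],[0,0,0],[0,0,0],[0,0,0],[0,0,0],[0,0,0],[0,0,0],[0,0,0]], travel=[[-0.05,0.145,0],[0,0,0.3],[0,0,0.3],[0,0,0.25],[0,0,0.1],[0,0,0],[0,0,0],[0,0,0]], gripper=[0,0,0,0,0,0,0,0])

```text
clock: 10.3
tool_pos: [0.6368, -0.2801, 0.2336]
eef_rot: [[-0.995, 0.098, 0.001], [0.098, 0.995, -0.001], [-0.001, -0.001, -1.0]]
wrist_force: [0.6, 0.3, -0.6]
finger_gap: 0.0
grip_force: 0.0
```

```bash
python3 - <<'E'
from h import *
where()
a=imaging.grab_frame("scene")[:,:,::-1];t=imaging.grab_frame("top")[:,:,::-1]
p=cv2.resize(a[190:340,280:450],(595,525),interpolation=cv2.INTER_CUBIC)
cv2.imwrite("pics/pad.png",p)
E
```

```text
disp [ 0.0988 -0.0553  0.2336] yang 84.39 z [ 1.2e-03 -6.0e-04 -1.0e+00] F [ 0.61  0.32 -0.64] gap 0.0 t 10.3
```

View pics/pad.png

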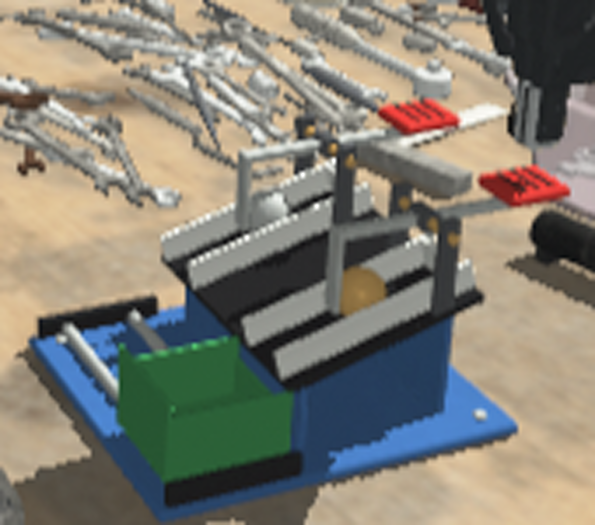

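>>> step_arm(turn=[[0,0,0],[0,0,0],[0,0,0],[0,0,0],[0,0,0],[0,0,0],[0,0,0],[0,0,0]], travel=[[0,0,0.1],[0,0,0.1],[0,0,0.08],[0,0,0.08],[0,0,0.08],[0,0,0.08],[0,0,0.06],[0,0,0]], gripper=[0,0,0,0,0,0,0,0])

```text
clock: 11.4
tool_pos: [0.6362, -0.28, 0.1888]
eef_rot: [[-0.995, 0.098, -0.001], [0.098, 0.995, 0.0], [0.001, 0.0, -1.0]]
wrist_force: [-0.1, 1.1, 3.8]
finger_gap: -0.0005
grip_force: 1.5
```

>>> step_arm(turn=[[0,0,0],[0,0,0],[0,0,0],[0,0,0],[0,0,0],[0,0,0],[0,0,0],[0,0,0]], travel=[[0,0,0.02],[0,0,0.02],[0,0,0],[0,0,0],[0,0,0],[0,0,0],[0,0,0],[0,0,0]], gripper=[0,0,0,0,0,0,0,0])

```text
clock: 12.4
tool_pos: [0.6365, -0.2801, 0.1862]
eef_rot: [[-0.995, 0.098, -0.0], [0.098, 0.995, -0.0], [-0.0, -0.0, -1.0]]
wrist_force: [-0.9, -0.1, 3.1]
finger_gap: -0.0001
grip_force: 1.5
```

```bash
python3 - <<'E'
from h import *
where()
a=imaging.grab_frame("scene")[:,:,::-1];t=imaging.grab_frame("top")[:,:,::-1]
p=cv2.resize(a[190:340,280:450],(400,353),interpolation=cv2.INTER_CUBIC)
b=cv2.resize(t[130:295,310:440],(278,353),interpolation=cv2.INTER_CUBIC)
cv2.imwrite("pics/press.png",np.hstack([p,b]))
E
```

```text
disp [ 0.0986 -0.0553  0.1862] yang 84.39 z [-0.e+00 -2.e-04 -1.e+00] F [-0.91 -0.14  3.13] gap -0.0001 t 12.4
```

View pics/press.png

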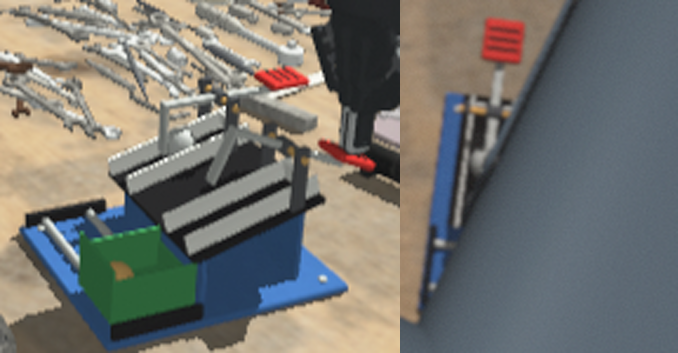

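The gate is lifted and the brass ball is in the cup (left panel ≈ (122,270)). The steel ball is still in its lane at (180,140). Next I lift off the paddle.

>>> step_arm(turn=[[0,0,0],[0,0,0],[0,0,0],[0,0,0],[0,0,0],[0,0,0],[0,0,0],[0,0,0]], travel=[[0,0,-0.1],[0,0,-0.12],[0,0,-0.15],[0,0,-0.2],[0,0,-0.4],[0,0,-0.5],[0,0,0],[0,0,0]], gripper=[0,0,0,0,0,0,0,0])

```text
clock: 13.5
tool_pos: [0.6363, -0.2799, 0.2964]
eef_rot: [[-0.995, 0.098, -0.0], [0.098, 0.995, 0.0], [0.0, -0.0, -1.0]]
wrist_force: [-0.1, 0.1, -0.6]
finger_gap: 0.0001
grip_force: 0.0
```

>>> step_arm(turn=[[0,0,0],[0,0,0],[0,0,0],[0,0,0],[0,0,0],[0,0,0],[0,0,0],[0,0,0]], travel=[[0,0,0],[0,0,0],[0,0,0],[0,0,0],[0,0,0],[0,0,0],[0,0,0],[0,0,0]], gripper=[0,0,0,0,0,0,0,0])

```text
clock: 14.5
tool_pos: [0.6365, -0.28, 0.2964]
eef_rot: [[-0.995, 0.098, -0.0], [0.098, 0.995, -0.0], [0.0, -0.0, -1.0]]
wrist_force: [-0.3, 0.0, -0.0]
finger_gap: 0.0
grip_force: 0.0
```

```bash
python3 - <<'E'
from h import *
where()
a=imaging.grab_frame("scene")[:,:,::-1]
cv2.imwrite("pics/end.png",cv2.resize(a[170:400,220:450],(600,600),interpolation=cv2.INTER_CUBIC))
E
```

```text
disp [ 0.0986 -0.0553  0.2964] yang 84.39 z [-0.e+00 -1.e-04 -1.e+00] F [-0.25  0.03 -0.01] gap 0.0 t 14.5
```

View pics/end.png

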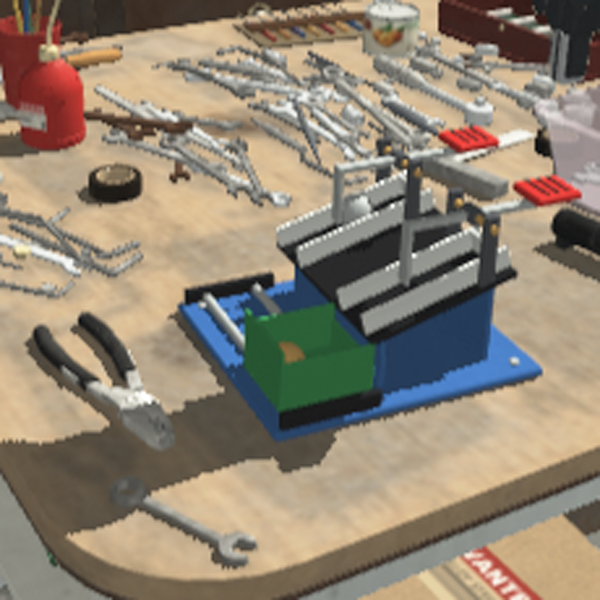

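The ball is in the cup at (290,350), the cup is at its end stop, and both gates are shut. The steel ball is at (355,207), and the pliers, spanner and tape look undisturbed.

```bash
python3 -c "from station import env;print(env.hand_in())"
```

```text
the job is handed in; nothing more can be done
None
```

The job is done and handed in: the brass ball is in the green cup at the right-hand end stop, its gate is shut again, and the steel ball and the other things look untouched in the last picture.

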